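# Sort handed register stops into the changeover caddy

### The arm

A 6-joint arm with a two-finger parallel gripper is mounted at the origin on the work surface. World frame = base frame: x ahead of the robot, y to its left, z up, the work surface at z = 0. Lengths are in m, angles in rad, forces in N, time in s.
With the tool pointing down it reaches from about 0.3 to 0.775 m from the base axis. Payload 14.6 kg.
Tool frame: the origin (TCP) lies at the very end of the fingers, on their centre line; the grasp point (between the pads) lies 19 mm behind it; x points along the fingers, y is the direction in which the jaws open and shut, and the axes are right-handed (so a half turn about x gives the same grasp; the last joint's range is limited). The gripper opens to 94 mm and grips with 3 to 60 N. Pads are 16 mm wide; open, the fingers measure 119 mm over their backs; the gripper's body (75 mm by 177 mm) begins 78 mm behind the grasp point.
Start: joints at [1.24, 0.3, 1.521, -0, 1.321, -0.067], TCP at [0.143, 0.531, 0.205] pointing down, gripper open.
Joint ranges: [-3.03, 3.03], [-0.79, 2.21], [0.23, 2.52], [-1.04, 4.18], [0, 3.07], [-2.55, 2.55]. Speed limits (rad/s): [2.22, 2.22, 2.57, 3.14, 3.14, 3.14].

### API

Orientations are given as [roll, pitch, yaw] about the fixed x, y, z axes, in that order (R = Rz(yaw) Ry(pitch) Rx(roll)).
In Python, from station import ctrl, viewer, hand_in gives the robot as it stands. The module is installed in compiled form; this text tells all that it offers.
- The arm moves only by the tool play_rows, never from a script. Its argument "deltas" is a list that holds one entry, the list of rows, each a list of 7 numbers: the shift along the tool's x, y, z in mm, then the turn, a rotation vector about the tool's x, y, z in rad, then the finger opening in mm, from 0 to 94. In form: [[[dx, dy, dz, ax, ay, az, gripper], ...]]. A call has 1 to 10 rows; each row shifts and turns the commanded pose from where the row before left it, along the tool's axes as they then stand; what a row does not reach is not made up. A row lasts 1/10 s, in which the tool goes at most 50 mm and 8.59 degrees, less where a joint would pass 70% of its speed; a pose out of reach is approached as far as the arm can. A call with a gripper value outside its range is refused whole. The fingers move at their own pace and stop on an object; "grip_force" is the grip in N (left out, the last holds). Time passes only in rows, so rows that do not move let the fingers close. It gives the time, the measured TCP pose, the force and the opening at its end, in the units of the state.
- ctrl.get_obs(): the state, without advancing time (a new reading comes with each control period).
- viewer.camera(name): name is "side" or "top" or "wrist"; returns a dict with "img" (384x512x3 uint8, red, green, blue), "fx", "fy", "cx", "cy" (pixels), "rvec" (rotation vector, rad) and "tvec" (3), from world to camera coordinates, as OpenCV has them. Camera axes: x right, y down, z forward; pixel columns grow to the right and rows downward; lengths in m; the calibration is good to about 2 mm. A picture is of the moment at which its call begins. There is no depth.
- hand_in(): hands the job in, once; it reports no verdict.
The state is a dict: "time_s": time; "qpos": joint angles; "joint_vel": joint speeds; "tau": joint torques, N m; "ee_pos": TCP position; "eef_rot": TCP orientation; "force": force on the tool from outside, world axes, zero at the start; "moment": the same for the moment, N m; "grip_width": finger opening in m.
Only numpy, scipy, OpenCV 4.12 (cv2) and the standard library are available. Lean on these libraries where they do the work, as an engineer would, in place of code of your own. Each camera call takes 0.05 s, during which the arm holds its last target.

### The job

Pack the changeover caddy for the printing press: put the two left-hand register stops into the bin whose tab pictures a left-hand stop and the two right-hand ones into the bin that pictures a right-hand stop, one stop in each bay, lying flat on the bay floor with the grip bar up, either way round. Set them down, do not drop them, and leave the T-shaped stop and the equal-armed stop lying where they are.

Things in the scene. Friction and masses are not known exactly. Their poses are not given: they have to be found in the camera images.
- stop_left_1: Left-hand stop: aluminium L-plate 8 mm thick, black grip bar on top. Seen from above along the long arm (x, away from the corner) the short arm points left, +y. Long arm x -30 to 46, y -10 to 10 mm; short arm x -30 to -10, out to y = +36; outline 76 x 46 mm, middle at (8, +13). Bar 36 (x) x 12 (y) mm, over the origin, top at z = 32. 0.1 kg. Origin: underside, near the centre of mass; z up.
- stop_left_2: Left-hand stop: aluminium L-plate 8 mm thick, black grip bar on top. Seen from above along the long arm (x, away from the corner) the short arm points left, +y. Long arm x -30 to 46, y -10 to 10 mm; short arm x -30 to -10, out to y = +36; outline 76 x 46 mm, middle at (8, +13). Bar 36 (x) x 12 (y) mm, over the origin, top at z = 32. 0.1 kg. Origin: underside, near the centre of mass; z up.
- stop_right_1: Right-hand stop: aluminium L-plate 8 mm thick, black grip bar on top. Seen from above along the long arm (x, away from the corner) the short arm points right, -y. Long arm x -30 to 46, y -10 to 10 mm; short arm x -30 to -10, out to y = -36; outline 76 x 46 mm, middle at (8, -13). Bar 36 (x) x 12 (y) mm, over the origin, top at z = 32. 0.1 kg. Origin: underside, near the centre of mass; z up.
- stop_right_2: Right-hand stop: aluminium L-plate 8 mm thick, black grip bar on top. Seen from above along the long arm (x, away from the corner) the short arm points right, -y. Long arm x -30 to 46, y -10 to 10 mm; short arm x -30 to -10, out to y = -36; outline 76 x 46 mm, middle at (8, -13). Bar 36 (x) x 12 (y) mm, over the origin, top at z = 32. 0.1 kg. Origin: underside, near the centre of mass; z up.
- stop_tee: Look-alike that stays: the same plate and grip bar but T-shaped, 76 mm bar (x -38 to 38, y -10 to 10 mm) with a 20 mm wide stem from its middle out to y = 36 mm. Origin on the underside below the grip bar, z up.
- stop_equal: Look-alike that stays: the same plate and grip bar but an L with two equal arms, 62 x 62 mm (x -26 to 36, y -10 to 52 mm; arms 20 mm wide). Origin on the underside below the grip bar, z up.
- bin_left: Grey fixed bin for left-hand stops, beside the other in a black caddy; known by the full-size picture of a left-hand stop on the white tab at its +x end. Open box 152 (x) x 108 (y) x 14 mm high, walls and floor 4 mm; a wall at x = 0, as high, makes 2 bays 70 x 100 mm inside, centred at x = -37 and 37 mm. Origin: centre of the box's underside, 6 mm above the table (bay floor at 10, rim at 20).
- bin_right: Grey fixed bin for right-hand stops, beside the other in a black caddy; known by the full-size picture of a right-hand stop on the white tab at its +x end. Open box 152 (x) x 108 (y) x 14 mm high, walls and floor 4 mm; a wall at x = 0, as high, makes 2 bays 70 x 100 mm inside, centred at x = -37 and 37 mm. Origin: centre of the box's underside, 6 mm above the table (bay floor at 10, rim at 20).
Things that resemble listed ones, but are neither listed nor needed, are in the scene too. Leave any red look-alike of the stop_right_2 alone. Leave any green look-alike of the stop_right_1 alone.

How it is judged:
By the outcome, as a careful person would: the job done as asked, in the order asked, and still so for the second after the job is handed in, with the robot touching nothing.
It also fails if it takes over 93 s, if anything falls off the work surface, if the arm or the gripper's body presses on something with over 40 N, if the wrist force passes 120 N, or if a joint passes its speed limit or range.

## Working session

There is one attempt and no reset: what is moved stays moved. The work goes in short steps, Python scripts to look and compute and a tool call to move; the robot and the scene stay as the last step left them, time stands still between calls to the robot, and variables do not carry over. Pictures are saved under pics/ and viewed, and the job is handed in when it is done.

Besides the shell and the picture viewer there is one more tool, called after "Call:" as name(argument=value, ...) on one line, values as JSON. play_rows: Moves the arm, as the interface text tells. Its arguments: {"type":"object","properties":{"deltas":{"type":"array","items":{"type":"array","items":{"type":"array","items":{"type":"number"}}}},"grip_force":{"type":"number"}},"required":["deltas"]}

```bash
mkdir -p pics; python3 - <<'E'
from station import ctrl, viewer
import cv2,numpy as np
o=ctrl.get_obs()
for k,v in o.items(): print(k,np.round(v,4))
for n in ("top","side"):
    c=viewer.camera(n); cv2.imwrite(f"pics/{n}0.png",c["img"][:,:,::-1])
    np.savez(f"{n}0.npz",**c)
    print(n,c["fx"],c["fy"],c["cx"],c["cy"],c["rvec"],c["tvec"])
E
```

```text
time_s 0.0
qpos [ 1.2404  0.3005  1.5216 -0.      1.3207 -0.0666]
joint_vel [0.0013 0.0013 0.0004 0.0012 0.0004 0.001 ]
tau [ 2.00000e-03 -5.31808e+01 -3.52742e+01  7.09000e-02  2.44000e-02
 -1.00000e-04]
ee_pos [0.1433 0.5307 0.2049]
eef_rot [-1.6159  1.5696 -1.8797]
force [ 0.4119 -0.2522  0.3258]
moment [-0.0151  0.0112  0.0175]
grip_width 0.094
top 487.5425250270592 487.5425250270592 261.76692087142516 195.65126161003923 [ 2.18575389 -2.1320938   0.12064281] [0.0056854  0.4913882  1.28456867]
side 358.98443468977473 358.98443468977473 255.43162601851637 190.80369384913976 [ 2.30222553 -0.01188808  0.01977474] [-0.51018407  0.02989478  0.93952943]
```

View pics/top0.png

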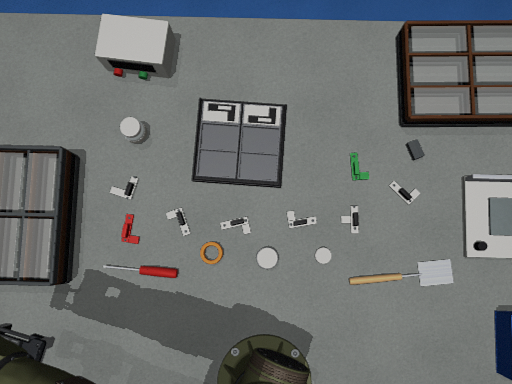

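View pics/side0.png

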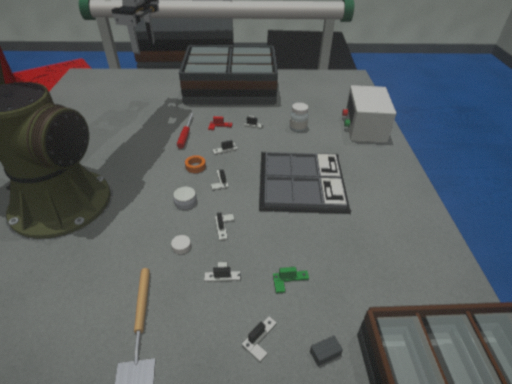

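The top view shows six silver stops at about (128,187), (180,220), (236,224), (301,220), (354,218) and (404,191). It also shows a red look-alike at (130,229), a green one at (357,167), and the caddy with its tabs at (221,111) and (263,114). I'll enlarge these.

```bash
python3 - <<'E'
import cv2,numpy as np
im=cv2.imread("pics/top0.png")
t=[]
for u,v in [(128,187),(180,220),(236,224),(301,220),(354,218),(404,191)]:
    t.append(cv2.resize(im[v-22:v+22,u-22:u+22],(264,264),interpolation=cv2.INTER_CUBIC))
cv2.imwrite("pics/crops.png",np.vstack([np.hstack(t[:3]),np.hstack(t[3:])]))
cv2.imwrite("pics/caddy.png",cv2.resize(im[92:192,188:292],None,fx=5.5,fy=5.5,interpolation=cv2.INTER_CUBIC))
E
```

```text
(no output)
```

View pics/crops.png

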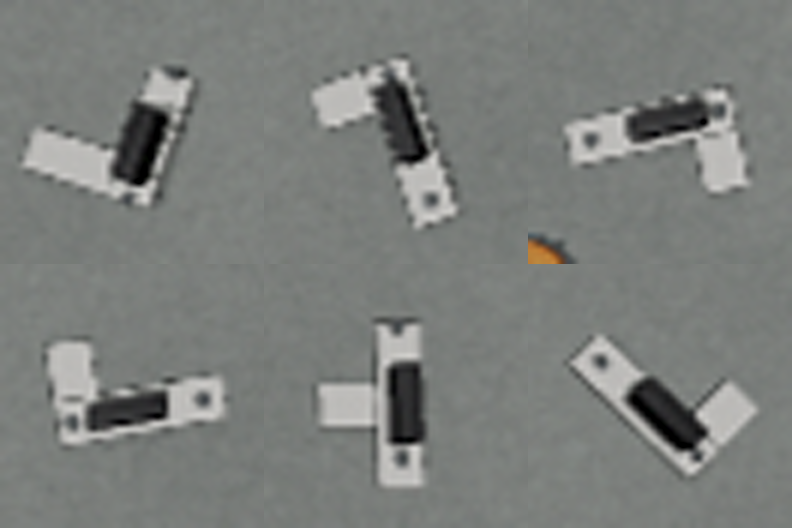

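View pics/caddy.png

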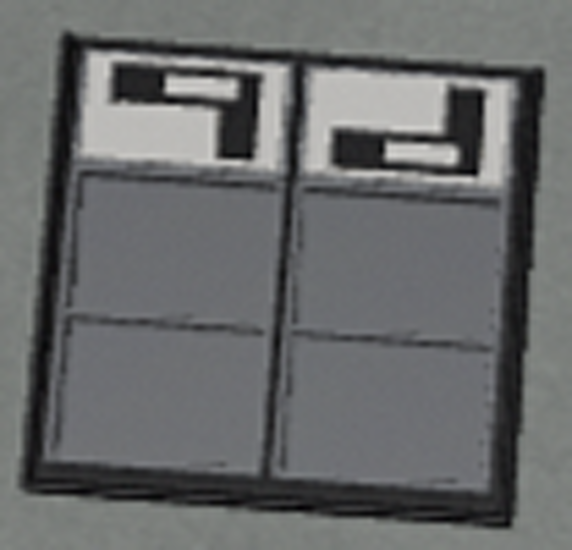

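Reading the crops from above (image up is +x, image left is +y):
- (128,187) has equal arms, so it is stop_equal and stays.
- (180,220) has its corner at the top, long arm down and short arm to image left, which makes it right-hand.
- (236,224) has its long arm to the left and short arm down, so left-hand.
- (301,220) has its long arm to the right and short arm up, so left-hand.
- (354,218) is the T and stays.
- (404,191) has its long arm up-left and short arm up-right, so right-hand.
- The tab at (221,111) has its long arm to the left and short arm down, so the image-left bin is for left-hand stops. The tab at (263,114) has its short arm up, so the image-right bin is for right-hand stops.

Next I'll measure the poses.

```bash
cat > h.py <<'E'
import cv2,numpy as np
def toplane(c,uv,z):
    R,_=cv2.Rodrigues(np.array(c["rvec"],float)); t=np.array(c["tvec"],float)
    C=-R.T@t; uv=np.atleast_2d(np.array(uv,float))
    d=np.c_[(uv[:,0]-c["cx"])/c["fx"],(uv[:,1]-c["cy"])/c["fy"],np.ones(len(uv))]@R
    return C+d*((z-C[2])/d[:,2])[:,None]
def stops(c,seeds,S=8,r=24):
    im=c["img"]; out=[]
    for u,v in seeds:
        p=cv2.resize(im[v-r:v+r,u-r:u+r],None,fx=S,fy=S,interpolation=cv2.INTER_CUBIC).astype(int)
        g=p.mean(2); bg=np.median(g)
        up=lambda a:(np.array(a,float)+.5)/S-.5+[u-r,v-r]
        def blob(m):
            n,l,st,ce=cv2.connectedComponentsWithStats(m.astype(np.uint8))
            d=[np.hypot(*(ce[i]-r*S)) if st[i,4]>S*S*15 else 1e9 for i in range(1,n)]
            i=1+int(np.argmin(d)); return (l==i).astype(np.uint8),ce[i]
        b,bc=blob(g<bg*0.62)
        w=((g>(bg+225)/2)|(b>0))
        w=cv2.morphologyEx(w.astype(np.uint8),cv2.MORPH_CLOSE,np.ones((9,9)))
        w,_=blob(w)
        ct=max(cv2.findContours(w,0,cv2.CHAIN_APPROX_NONE)[0],key=cv2.contourArea)[:,0]
        P=toplane(c,up(ct),.008)[:,:2]*1000
        rect=cv2.minAreaRect(P.astype(np.float32))
        bc=toplane(c,up(bc),.02)[0][:2]*1000
        bt=max(cv2.findContours(b,0,cv2.CHAIN_APPROX_NONE)[0],key=cv2.contourArea)[:,0]
        B=toplane(c,up(bt),.02)[:,:2]*1000
        br=cv2.minAreaRect(B.astype(np.float32))
        out.append((bc,rect,br))
        f=lambda q:(np.round(q[0],1),np.round(q[1],1),round(q[2],1))
        print((u,v),"bar",np.round(bc,1),"plate",f(rect),"barrect",f(br))
    return out
E
python3 - <<'E'
from h import *
c=dict(np.load("top0.npz"))
R,_=cv2.Rodrigues(c["rvec"]); print("cam",-R.T@c["tvec"])
stops(c,[(128,187),(180,220),(236,224),(301,220),(354,218),(404,191)])
# caddy: tab white regions + black pictures
im=c["img"];S=8;u0,v0=195,95
p=cv2.resize(im[v0:v0+95,u0:u0+97],None,fx=S,fy=S,interpolation=cv2.INTER_CUBIC)
g=p.mean(2)
up=lambda a:(np.array(a,float)+.5)/S-.5+[u0,v0]
hsv=cv2.cvtColor(p,cv2.COLOR_RGB2HSV)
print("grey floor",p[90*4,30*8],p[60*8,60*8],"table",p[10,10])
m=cv2.morphologyEx((g<90).astype(np.uint8),cv2.MORPH_CLOSE,np.ones((5,5)))
m=((g>75)&(g<130)&(p[...,2].astype(int)-p[...,0]>2)).astype(np.uint8)
m=cv2.morphologyEx(m,cv2.MORPH_OPEN,np.ones((9,9)))
n,l,st,ce=cv2.connectedComponentsWithStats(m)
for i in range(1,n):
    if st[i,4]>S*S*100:
        ct=max(cv2.findContours((l==i).astype(np.uint8),0,cv2.CHAIN_APPROX_NONE)[0],key=cv2.contourArea)[:,0]
        for z in (.01,.02):
            P=toplane(c,up(ct),z)[:,:2]*1000
            rc=cv2.minAreaRect(P.astype(np.float32)); print(np.round(up(ce[i]),1),z,rc)
E
```

```text
cam [0.3385455  0.0096196  1.33300629]
(128, 187) bar [502.7 379.5] plate (array([512.9, 398.5]), array([59.6, 60.2]), 73.4) barrect (array([502.3, 379.8]), array([19.2, 36.1]), 73.7)
(180, 220) bar [426.  236.1] plate (array([413.7, 245. ]), array([74.8, 44.3]), 21.5) barrect (array([427.1, 237.2]), array([41.2, 16. ]), 22.1)
(236, 224) bar [420.1  83.1] plate (array([413.9,  87.2]), array([84.2, 39.2]), 80.3) barrect (array([420.4,  83. ]), array([13.5, 36.3]), 14.1)
(301, 220) bar [423.2 -86.4] plate (array([437.3, -90.8]), array([44.9, 74.9]), 11.3) barrect (array([423.3, -86.1]), array([12.5, 36.5]), 10.5)
(354, 218) bar [ 435.3 -235.4] plate (array([ 434.7, -222.5]), array([71.9, 46.1]), 3.2) barrect (array([ 435.7, -235.5]), array([36.1, 15.7]), 2.0)
(404, 191) bar [ 507.1 -368.9] plate (array([ 521.7, -371.6]), array([73.6, 43.5]), 46.4) barrect (array([ 506.8, -369.2]), array([38.8, 18.6]), 50.4)
grey floor [107 109 111] [106 107 111] table [122 124 121]
[217.8 149.9] 0.01 ((620.3049926757812, 143.476318359375), (109.81033325195312, 157.1896209716797), 87.14984130859375)
[217.8 149.9] 0.02 ((618.1752319335938, 142.4645538330078), (108.98031616210938, 156.00148010253906), 87.14984130859375)
[258.8 152.9] 0.01 ((614.6329345703125, 29.367773056030273), (110.1332778930664, 156.72129821777344), 87.07221984863281)
[258.8 152.9] 0.02 ((612.5460815429688, 29.218482971191406), (109.30077362060547, 155.5367431640625), 87.07215881347656)
```

Poses: the predicted plate middles agree with the measured ones to within about 1 mm for three of the four stops, and L2's yaw comes from its bar. Next is a helper for move deltas, and then I go to L1.

```bash
cat > g.py <<'E'
import numpy as np,sys
from scipy.spatial.transform import Rotation as Ro
from station import ctrl
d2=np.pi/180
S={"L1":(423.2,-86.4,-78.9,1),"L2":(420.1,83.1,104.,1),"R1":(426.,236.1,-158.4,-1),"R2":(507.1,-368.9,46.6,-1)}
BY=-2.86
bays={"Lf":(618,142.5,37),"Ln":(618,142.5,-37),"Rf":(612.5,29.2,37),"Rn":(612.5,29.2,-37)}
def rot(a): a*=d2; return np.array([[np.cos(a),-np.sin(a)],[np.sin(a),np.cos(a)]])
def place(bay,s,yaw,b=None):
    x,y,o=bays[bay]; m=np.array([x,y])+rot(BY)@[o,0]
    return m-rot(yaw)@[8,13*s]
def goto(x,y,z,yaw):  # stop yaw -> jaw axis yaw+90
    o=ctrl.get_obs(); R=Ro.from_euler('xyz',o["eef_rot"]).as_matrix(); p=np.array(o["ee_pos"])*1000
    psi=np.degrees(np.arctan2(R[1,1],R[0,1])); tgt=yaw+90
    dw=(tgt-psi+90)%180-90
    for alt in (dw,dw-180*np.sign(dw)):
        a=-alt*d2   # about tool x (down)
        R2=R@Ro.from_rotvec([a,0,0]).as_matrix()
        t=R2.T@(np.array([x,y,z])-p)
        dq1=np.arctan2(y,x)-np.arctan2(p[1],p[0])
        print("turn ax=%.3f rad (q6 end ~ %.2f / %.2f)  then shift"%(a,o["qpos"][5]+a+dq1,o["qpos"][5]-a-dq1),np.round(t,1))
    print("pos",np.round(p,1),"psi %.1f tilt %.2f deg"%(psi,np.degrees(np.arccos(min(1,-R[2,0])))),"t",o["time_s"],"F",np.round(o["force"],1),"w",round(o["grip_width"]*1000,1),"q",np.round(o["qpos"],2))
E
python3 - <<'E'
from g import *
x,y,yaw,s=S["L1"]; goto(x,y,120,yaw)
for k,b,yw in (("L1","Lf",-92.86),("L2","Ln",87.14),("R1","Rf",-92.86),("R2","Rn",87.14)): print(k,b,place(b,S[k][3],yw))
E
```

```text
turn ax=1.113 rad (q6 end ~ -0.46 / 0.33)  then shift [ 85.4 155.9 659.4]
turn ax=-2.028 rad (q6 end ~ -3.60 / 3.47)  then shift [  85.4 -155.9 -659.4]
pos [143.3 530.8 205. ] psi 74.9 tilt 0.06 deg t 0.1 F [-0.5 -0.5  0.1] w 93.9 q [ 1.24  0.3   1.52  0.    1.32 -0.07]
L1 Lf [642.36927195 149.29253891]
L2 Ln [593.63072805 135.70746109]
R1 Rf [662.83688724  34.69525097]
R2 Rn [562.16311276  23.70474903]
```

Call:
play_rows(deltas=[[[0, 0, 0, 0.111, 0, 0, 94], [0, 0, 0, 0.111, 0, 0, 94], [0, 0, 0, 0.111, 0, 0, 60], [0, 0, 0, 0.111, 0, 0, 50], [0, 0, 0, 0.111, 0, 0, 50], [0, 0, 0, 0.111, 0, 0, 50], [0, 0, 0, 0.111, 0, 0, 50], [0, 0, 0, 0.111, 0, 0, 50], [0, 0, 0, 0.111, 0, 0, 50], [0, 0, 0, 0.111, 0, 0, 50]]], grip_force=30)

```text
time_s: 1.1
ee_pos: [0.1434, 0.5308, 0.2051]
eef_rot: [-0.505, 1.57, -1.883]
force: [0.2, 0.2, -0.1]
grip_width: 0.0498
```

Call:
play_rows(deltas=[[[0, 9, 40, 0, 0, 0, 50], [0, 9, 40, 0, 0, 0, 50], [0, 9, 40, 0, 0, 0, 50], [0, 9, 40, 0, 0, 0, 50], [0, 9, 40, 0, 0, 0, 50], [0, 9, 40, 0, 0, 0, 50], [0, 9, 40, 0, 0, 0, 50], [0, 9, 40, 0, 0, 0, 50], [0, 9, 40, 0, 0, 0, 50], [0, 9, 40, 0, 0, 0, 50]]])

```text
time_s: 2.1
ee_pos: [0.3101, 0.1547, 0.2055]
eef_rot: [1.674, 1.571, 0.301]
force: [0.9, 0.2, 0.7]
grip_width: 0.0495
```

```bash
python3 - <<'E'
from g import *
x,y,yaw,s=S["L1"]; goto(x,y,120,yaw)
E
```

```text
turn ax=0.004 rad (q6 end ~ -0.50 / 0.82)  then shift [ 85.5  64.5 258.4]
turn ax=-3.138 rad (q6 end ~ -3.64 / 3.96)  then shift [  85.5  -64.5 -258.4]
pos [310.1 154.7 205.5] psi 11.3 tilt 0.01 deg t 2.1 F [0.9 0.2 0.7] w 49.5 q [ 0.36 -0.18  2.03 -0.    1.29  0.16]
```

Call:
play_rows(deltas=[[[10, 8, 32, 0.004, 0, 0, 50], [10, 8, 32, 0, 0, 0, 50], [10, 8, 32, 0, 0, 0, 50], [10, 8, 32, 0, 0, 0, 50], [10, 8, 32, 0, 0, 0, 50], [10, 8, 32, 0, 0, 0, 50], [10, 8, 32, 0, 0, 0, 50], [10, 8.5, 34, 0, 0, 0, 50], [0, 0, 0, 0, 0, 0, 50], [0, 0, 0, 0, 0, 0, 50]]])

```text
time_s: 3.1
ee_pos: [0.4225, -0.0846, 0.125]
eef_rot: [-2.103, 1.569, 2.801]
force: [-0.0, 0.0, -0.0]
grip_width: 0.0499
```

```bash
python3 - <<'E'
from g import *
from station import viewer
import cv2
x,y,yaw,s=S["L1"]; goto(x,y,13,yaw)
c=viewer.camera("wrist"); cv2.imwrite("pics/w1.png",c["img"][:,:,::-1]); np.savez("w1.npz",**c)
E
```

```text
turn ax=-0.002 rad (q6 end ~ -0.48 / -0.47)  then shift [112.    0.5   2. ]
turn ax=3.140 rad (q6 end ~ 2.66 / -3.61)  then shift [112.   -0.5  -2. ]
pos [422.5 -84.6 125. ] psi 11.0 tilt 0.08 deg t 3.1 F [-0.  0. -0.] w 49.9 q [-0.28  0.13  1.93  0.    1.08 -0.47]
```

View pics/w1.png

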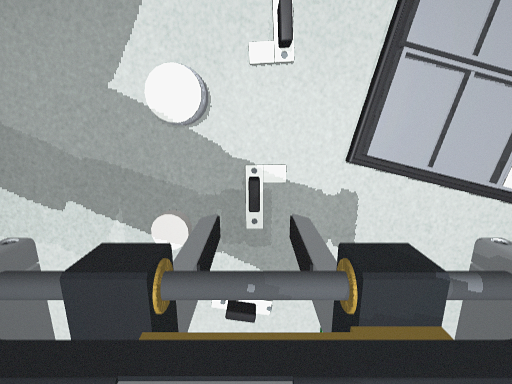

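The wrist view shows L1 at (254,195), centred between the fingers with its short arm towards the bins. I'll check its position with a ray and then descend.

```bash
cat > wb.py <<'E'
from h import *
def bar(c,u,v,r=30,th=70):
    g=c["img"][v-r:v+r,u-r:u+r].astype(int).max(2)
    n,l,st,ce=cv2.connectedComponentsWithStats((g<th).astype(np.uint8),connectivity=4)
    i=max((i for i in range(1,n) if 60<st[i,4]<2500),key=lambda i:-np.hypot(*(ce[i]-r))+0.01*st[i,4])
    ct=max(cv2.findContours((l==i).astype(np.uint8),0,2)[0],key=cv2.contourArea)[:,0]+[u-r,v-r]
    for z in (.02,.032):
        P=toplane(c,ct,z)[:,:2]*1000
        print("bar px",ce[i]+[u-r,v-r],"z",z,"centre",np.round(toplane(c,ce[i]+[u-r,v-r],z)[0]*1000,1),"rect",cv2.minAreaRect(P.astype(np.float32)))
E
python3 - <<'E'
from wb import *
bar(dict(np.load("w1.npz")),254,193)
E
```

```text
bar px [253.96031746 194.03968254] z 0.02 centre [421.7 -86.9  20. ] rect ((421.78570556640625, -87.12246704101562), (11.199419021606445, 38.66720962524414), 11.011275291442871)
bar px [253.96031746 194.03968254] z 0.032 centre [421.2 -84.   32. ] rect ((421.2551574707031, -84.20484924316406), (10.727093696594238, 37.03636932373047), 11.011256217956543)
```

Call:
play_rows(deltas=[[[15, 0.5, 2, 0, 0, 0, 50], [15, 0, 0, 0, 0, 0, 50], [15, 0, 0, 0, 0, 0, 50], [15, 0, 0, 0, 0, 0, 50], [10, 0, 0, 0, 0, 0, 50], [0, 0, 0, 0, 0, 0, 50]]])

```text
time_s: 3.75
ee_pos: [0.4232, -0.0855, 0.0549]
eef_rot: [-2.071, 1.569, 2.835]
force: [-0.5, 0.5, 0.5]
grip_width: 0.0496
```

Call:
play_rows(deltas=[[[15, -1, 0, 0, 0, 0, 40], [15, 0, 0, 0, 0, 0, 30], [12, 0, 0, 0, 0, 0, 24], [0, 0, 0, 0, 0, 0, 20], [0, 0, 0, 0, 0, 0, 0], [0, 0, 0, 0, 0, 0, 0], [0, 0, 0, 0, 0, 0, 0], [0, 0, 0, 0, 0, 0, 0], [0, 0, 0, 0, 0, 0, 0]]])

```text
time_s: 4.65
ee_pos: [0.4231, -0.0866, 0.0141]
eef_rot: [1.163, 1.57, -0.215]
force: [-1.1, 0.6, 6.7]
grip_width: 0.0117
```

```bash
python3 - <<'E'
from g import *
x,y=place("Lf",1,-92.86); goto(x,y,90,-92.86)
E
```

```text
turn ax=0.243 rad (q6 end ~ 0.19 / -1.15)  then shift [ -75.8  207.3 -246.5]
turn ax=-2.899 rad (q6 end ~ -2.95 / 1.99)  then shift [ -75.8 -207.3  246.5]
pos [423.1 -86.6  14.1] psi 11.1 tilt 0.06 deg t 4.65 F [-1.1  0.6  6.7] w 11.7 q [-0.29  0.32  2.01  0.    0.81 -0.48]
```

Gripped, with an opening of 11.7 mm. Next I lift, turn and carry.

Call:
play_rows(deltas=[[[-15, 0, 0, 0, 0, 0, 0], [-20, 0, 0, 0, 0, 0, 0], [-20, 0, 0, 0, 0, 0, 0], [-21, 0, 0, 0, 0, 0, 0], [0, 0, 0, 0.081, 0, 0, 0], [0, 0, 0, 0.081, 0, 0, 0], [0, 0, 0, 0.081, 0, 0, 0], [0, 10, -12, 0, 0, 0, 0], [0, 22, -26, 0, 0, 0, 0], [0, 25, -30, 0, 0, 0, 0]]])

```text
time_s: 5.65
ee_pos: [0.4836, -0.0211, 0.0898]
eef_rot: [1.239, 1.57, -0.383]
force: [-0.0, -0.8, 0.2]
grip_width: 0.0121
```

Call:
play_rows(deltas=[[[0, 25, -30, 0, 0, 0, 0], [0, 25, -30, 0, 0, 0, 0], [0, 25, -30, 0, 0, 0, 0], [0, 25, -30, 0, 0, 0, 0], [0, 25, -30, 0, 0, 0, 0], [0, 16, -18, 0, 0, 0, 0], [0, 9, -10, 0, 0, 0, 0], [0, 0, 0, 0, 0, 0, 0], [0, 0, 0, 0, 0, 0, 0]]])

```text
time_s: 6.55
ee_pos: [0.6413, 0.1485, 0.0891]
eef_rot: [-1.191, 1.57, -2.812]
force: [-0.4, 0.2, -0.3]
grip_width: 0.0119
```

```bash
python3 - <<'E'
from g import *
from station import viewer
import cv2
x,y=place("Lf",1,-92.86); goto(x,y,24,-92.86)
c=viewer.camera("top"); cv2.imwrite("pics/t1.png",cv2.resize(c["img"][60:260,120:380,::-1],None,fx=3,fy=3))
c=viewer.camera("wrist"); cv2.imwrite("pics/w2.png",c["img"][:,:,::-1]); np.savez("w2.npz",**c)
E
```

```text
turn ax=0.000 rad (q6 end ~ 0.22 / 0.22)  then shift [65.1  1.  -0.9]
turn ax=-3.142 rad (q6 end ~ -2.92 / 3.36)  then shift [65.1 -1.   0.9]
pos [641.3 148.5  89.1] psi -2.9 tilt 0.04 deg t 6.55 F [-0.4  0.2 -0.3] w 11.9 q [ 0.17  0.65  1.3  -0.    1.2   0.22]
```

View pics/w2.png

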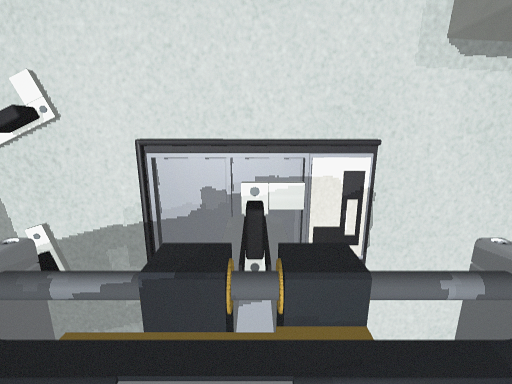

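View pics/t1.png

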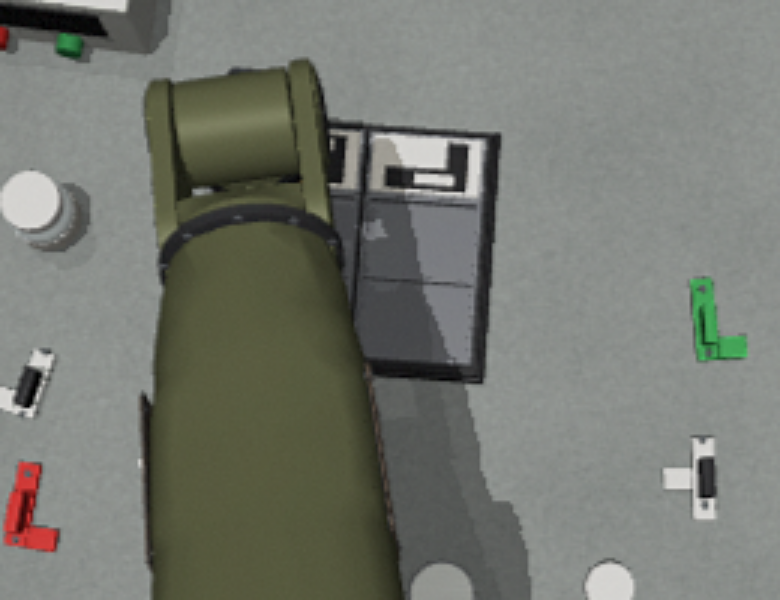

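L1 hangs over the far left bay. The plate spans u 241–305, the divider is at u≈231 and the tab-side wall at u≈308. I'll convert these to world coordinates.

```bash
python3 - <<'E'
from h import *
c=dict(np.load("w2.npz"))
B=np.array([[.9988,-.0499],[.0499,.9988]])
for n,u,v,z in (("plate L",241,190,.083),("plate R",305,190,.083),("div",231,165,.02),("wallR",307,165,.02),("outer wall",148,165,.02),("end wall top",270,157,.02),("plate top end",250,182,.083)):
    P=toplane(c,(u,v),z)[0]*1000
    print(n,np.round(P,1),"bin",np.round(B@(P[:2]-[618,142.5]),1))
E
python3 - <<'E'
import cv2
im=cv2.imread("pics/w2.png")
cv2.imwrite("pics/w2z.png",cv2.resize(im[130:280,130:390],None,fx=3,fy=3,interpolation=cv2.INTER_CUBIC))
E
```

```text
plate L [632.4 173.7  83. ] bin [12.8 31.9]
plate R [678.3 171.4  83. ] bin [58.8 31.9]
div [620.4 183.9  20. ] bin [ 0.3 41.5]
wallR [691.8 180.3  20. ] bin [71.8 41.5]
outer wall [542.4 187.8  20. ] bin [-77.7  41.5]
end wall top [657.3 189.5  20. ] bin [36.9 49. ]
plate top end [639.1 179.2  83. ] bin [19.3 37.7]
```

View pics/w2z.png

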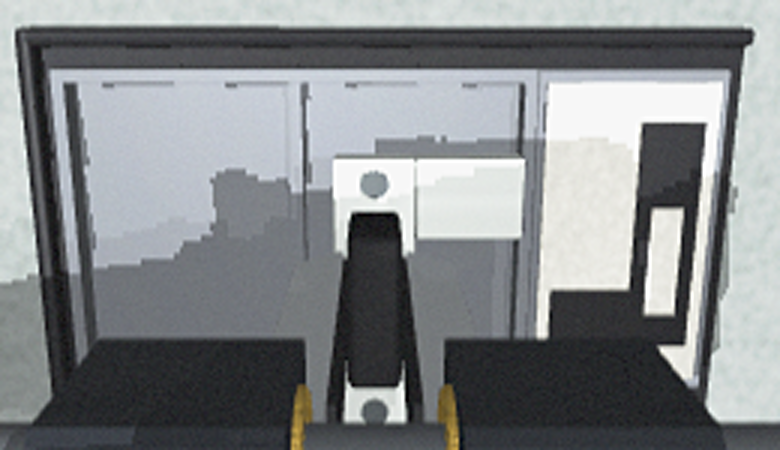

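The plate lies at bin x 12.8–58.8 against the bay's 2–72, and its end is at y=37.7 of 50, so it is centred. I lower it.

Call:
play_rows(deltas=[[[15, 1, -1, 0, 0, 0, 0], [20, 0, 0, 0, 0, 0, 0], [15, 0, 0, 0, 0, 0, 0], [8, 0, 0, 0, 0, 0, 0], [3, 0, 0, 0, 0, 0, 0], [2, 0, 0, 0, 0, 0, 0], [1, 0, 0, 0, 0, 0, 0], [0.5, 0, 0, 0, 0, 0, 0], [0, 0, 0, 0, 0, 0, 0]]])

```text
time_s: 7.55
ee_pos: [0.643, 0.1498, 0.0253]
eef_rot: [1.767, 1.57, 0.146]
force: [0.2, 0.5, -0.8]
grip_width: 0.0116
```

Call:
play_rows(deltas=[[[0.5, 0, 0, 0, 0, 0, 0], [0.5, 0, 0, 0, 0, 0, 0], [0.5, 0, 0, 0, 0, 0, 0], [0, 0, 0, 0, 0, 0, 0], [0, 0, 0, 0, 0, 0, 0]]])

```text
time_s: 8.05
ee_pos: [0.6429, 0.1498, 0.0241]
eef_rot: [1.659, 1.57, 0.038]
force: [-2.5, -0.7, 5.8]
grip_width: 0.0118
```

Contact is about 6 N. I release slowly and rise.

Call:
play_rows(deltas=[[[0, 0, 0, 0, 0, 0, 14], [0, 0, 0, 0, 0, 0, 18], [0, 0, 0, 0, 0, 0, 26], [0, 0, 0, 0, 0, 0, 26], [-10, 0, 0, 0, 0, 0, 26], [-20, 0, 0, 0, 0, 0, 30], [-30, 0, 0, 0, 0, 0, 50], [-35, 0, 0, 0, 0, 0, 50], [0, 0, 0, 0, 0, 0, 50]]])

```text
time_s: 8.95
ee_pos: [0.6449, 0.1502, 0.1246]
eef_rot: [1.796, 1.562, 0.175]
force: [-0.2, -0.1, 0.2]
grip_width: 0.049
```

```bash
python3 - <<'E'
from g import *
from station import viewer
import cv2
x,y,yaw,s=S["L2"]; goto(x,y,119,yaw)
c=viewer.camera("wrist"); cv2.imwrite("pics/w3.png",c["img"][:,:,::-1]); np.savez("w3.npz",**c)
E
```

```text
turn ax=-0.294 rad (q6 end ~ -0.10 / 0.55)  then shift [   3.6 -234.4   10.7]
turn ax=2.847 rad (q6 end ~ 3.04 / -2.59)  then shift [  3.6 234.4 -10.7]
pos [644.9 150.2 124.6] psi -2.9 tilt 0.49 deg t 8.95 F [-0.2 -0.1  0.2] w 49.0 q [0.17 0.61 1.26 0.   1.26 0.22]
```

View pics/w3.png

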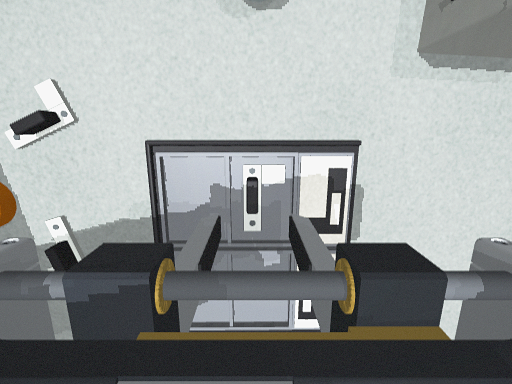

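L1 lies flat in the far left bay at (262,198). Now L2.

Call:
play_rows(deltas=[[[0, 0, 0, -0.098, 0, 0, 50], [0, 0, 0, -0.098, 0, 0, 50], [0, 0, 0, -0.098, 0, 0, 50], [0, -33, 1.5, 0, 0, 0, 50], [0, -33, 1.5, 0, 0, 0, 50], [0, -33, 1.5, 0, 0, 0, 50], [1, -33, 1.5, 0, 0, 0, 50], [1, -33, 1.5, 0, 0, 0, 50], [1, -33, 1.5, 0, 0, 0, 50], [1, -36, 1.7, 0, 0, 0, 50]]])

```text
time_s: 10.0
ee_pos: [0.4167, 0.0825, 0.1137]
eef_rot: [-1.701, 1.57, -3.028]
force: [-0.7, -0.1, 0.8]
grip_width: 0.0499
```

Call:
play_rows(deltas=[[[0, 0, 0, 0, 0, 0, 50], [0, 0, 0, 0, 0, 0, 50]]])

```text
time_s: 10.2
ee_pos: [0.4183, 0.0828, 0.1145]
eef_rot: [1.56, 1.571, 0.233]
force: [0.2, 0.6, -0.5]
grip_width: 0.0502
```

```bash
python3 - <<'E'
from g import *
from wb import *
from station import viewer
x,y,yaw,s=S["L2"]; goto(x,y,55,yaw)
c=viewer.camera("wrist"); cv2.imwrite("pics/w4.png",c["img"][:,:,::-1]); np.savez("w4.npz",**c)
bar(c,254,193)
E
```

```text
turn ax=-0.001 rad (q6 end ~ -0.14 / -0.13)  then shift [59.5  1.8  0.1]
turn ax=3.141 rad (q6 end ~ 3.01 / -3.28)  then shift [59.5 -1.8 -0.1]
pos [418.3  82.8 114.5] psi 14.0 tilt 0.02 deg t 10.2 F [ 0.2  0.6 -0.5] w 50.2 q [ 0.11  0.13  1.96  0.    1.05 -0.13]
bar px [255.00662252 197.32450331] z 0.02 centre [419.2  79.7  20. ] rect ((418.55474853515625, 81.88005828857422), (10.800073623657227, 39.51789474487305), 14.263461112976074)
bar px [255.00662252 197.32450331] z 0.032 centre [418.4  82.7  32. ] rect ((417.7989807128906, 84.80818939208984), (10.326967239379883, 37.786865234375), 14.263444900512695)
```

View pics/w4.png

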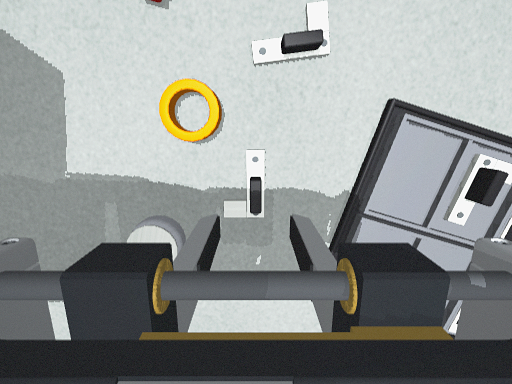

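L2 sits at (255,190) between the fingers. Its long arm points away and its short arm is to the left, which is left-hand. I descend.

Call:
play_rows(deltas=[[[20, 1, 0, 0, 0, 0, 50], [20, 0, 0, 0, 0, 0, 50], [20, 0, 0, 0, 0, 0, 40], [20, 0, 0, 0, 0, 0, 30], [14, 0, 0, 0, 0, 0, 24], [6, 0, 0, 0, 0, 0, 20], [0, 0, 0, 0, 0, 0, 0], [0, 0, 0, 0, 0, 0, 0], [0, 0, 0, 0, 0, 0, 0], [0, 0, 0, 0, 0, 0, 0]]])

```text
time_s: 11.25
ee_pos: [0.4197, 0.0832, 0.0149]
eef_rot: [1.448, 1.57, 0.121]
force: [0.7, 0.5, -1.7]
grip_width: 0.0116
```

```bash
python3 - <<'E'
from g import *
x,y=place("Ln",1,87.14); goto(x,y,90,87.14)
E
```

```text
turn ax=0.294 rad (q6 end ~ 0.19 / -0.46)  then shift [-74.9 171.2 -61.2]
turn ax=-2.848 rad (q6 end ~ -2.95 / 2.68)  then shift [ -74.9 -171.2   61.2]
pos [419.7  83.2  14.9] psi 14.0 tilt 0.05 deg t 11.25 F [ 0.7  0.5 -1.7] w 11.6 q [ 0.11  0.31  2.02  0.    0.81 -0.13]
```

Call:
play_rows(deltas=[[[-15, 0, 0, 0, 0, 0, 0], [-20, 0, 0, 0, 0, 0, 0], [-20, 0, 0, 0, 0, 0, 0], [-20, 0, 0, 0, 0, 0, 0], [0, 0, 0, 0.098, 0, 0, 0], [0, 0, 0, 0.098, 0, 0, 0], [0, 0, 0, 0.098, 0, 0, 0], [0, 17, -6, 0, 0, 0, 0], [0, 28, -10, 0, 0, 0, 0], [0, 28, -10, 0, 0, 0, 0]]])

```text
time_s: 12.25
ee_pos: [0.4946, 0.1057, 0.09]
eef_rot: [1.727, 1.57, 0.106]
force: [0.2, -0.3, -0.3]
grip_width: 0.0119
```

Call:
play_rows(deltas=[[[0, 28, -10, 0, 0, 0, 0], [0, 28, -10, 0, 0, 0, 0], [0, 25, -9, 0, 0, 0, 0], [0, 17, -6, 0, 0, 0, 0], [0, 0, 0, 0, 0, 0, 0], [0, 0, 0, 0, 0, 0, 0]]])

```text
time_s: 12.85
ee_pos: [0.5927, 0.1354, 0.0892]
eef_rot: [-1.307, 1.57, -2.927]
force: [-0.4, -1.2, -0.5]
grip_width: 0.0117
```

```bash
python3 - <<'E'
from g import *
from station import viewer
import cv2
x,y=place("Ln",1,87.14); goto(x,y,25,87.14)
c=viewer.camera("wrist"); cv2.imwrite("pics/w5.png",cv2.resize(c["img"][130:280,130:390,::-1],None,fx=3,fy=3)); np.savez("w5.npz",**c)
E
```

```text
turn ax=-0.000 rad (q6 end ~ 0.21 / 0.21)  then shift [64.2  0.9 -0.4]
turn ax=3.142 rad (q6 end ~ 3.36 / -2.93)  then shift [64.2 -0.9  0.4]
pos [592.7 135.4  89.2] psi -2.9 tilt 0.03 deg t 12.85 F [-0.4 -1.2 -0.5] w 11.7 q [ 0.16  0.54  1.46 -0.    1.14  0.21]
```

View pics/w5.png

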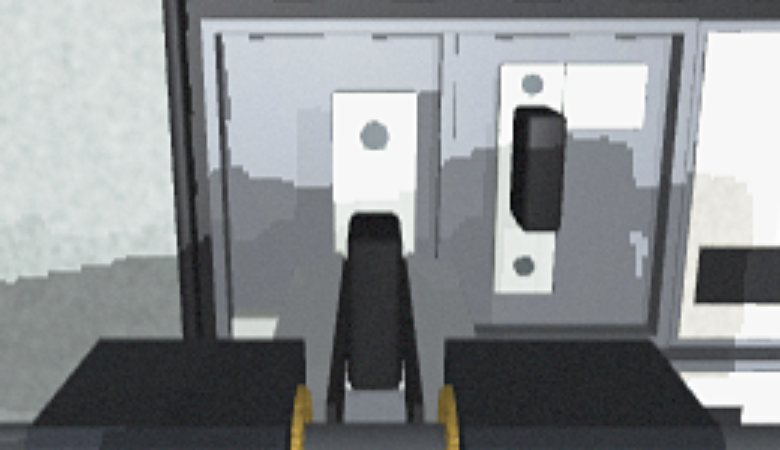

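L2's long arm hangs over the near bay, between the outer wall at x≈218 and the divider at 440 in the crop. I lower it.

Call:
play_rows(deltas=[[[15, 1, 0, 0, 0, 0, 0], [20, 0, 0, 0, 0, 0, 0], [15, 0, 0, 0, 0, 0, 0], [8, 0, 0, 0, 0, 0, 0], [3, 0, 0, 0, 0, 0, 0], [2, 0, 0, 0, 0, 0, 0], [0.5, 0, 0, 0, 0, 0, 0], [0.5, 0, 0, 0, 0, 0, 0], [0.5, 0, 0, 0, 0, 0, 0], [0, 0, 0, 0, 0, 0, 0]]])

```text
time_s: 13.9
ee_pos: [0.5943, 0.1354, 0.0252]
eef_rot: [1.734, 1.57, 0.114]
force: [0.8, 0.9, -1.4]
grip_width: 0.0117
```

Call:
play_rows(deltas=[[[0.5, 0, 0, 0, 0, 0, 0], [0.5, 0, 0, 0, 0, 0, 0], [0, 0, 0, 0, 0, 0, 0], [0, 0, 0, 0, 0, 0, 0]]])

```text
time_s: 14.3
ee_pos: [0.5943, 0.1354, 0.0243]
eef_rot: [1.689, 1.57, 0.068]
force: [-2.8, -0.3, 5.8]
grip_width: 0.0117
```

Call:
play_rows(deltas=[[[0, 0, 0, 0, 0, 0, 14], [0, 0, 0, 0, 0, 0, 18], [0, 0, 0, 0, 0, 0, 26], [0, 0, 0, 0, 0, 0, 26], [-10, 0, 0, 0, 0, 0, 26], [-20, 0, 0, 0, 0, 0, 30], [-30, 0, 0, 0, 0, 0, 50], [-35, 0, 0, 0, 0, 0, 50], [0, 0, 0, 0, 0, 0, 50]]])

```text
time_s: 15.2
ee_pos: [0.5962, 0.1358, 0.1246]
eef_rot: [1.784, 1.563, 0.164]
force: [0.5, -0.1, 0.7]
grip_width: 0.0486
```

```bash
python3 - <<'E'
from g import *
from station import viewer
import cv2
x,y,yaw,s=S["R1"]; goto(x,y,115,yaw)
c=viewer.camera("wrist"); cv2.imwrite("pics/w6.png",c["img"][:,:,::-1]); np.savez("w6.npz",**c)
E
```

```text
turn ax=1.144 rad (q6 end ~ 1.64 / -1.21)  then shift [   8.4 -155.9  121.4]
turn ax=-1.998 rad (q6 end ~ -1.50 / 1.93)  then shift [   8.4  155.9 -121.4]
pos [596.2 135.8 124.6] psi -2.9 tilt 0.46 deg t 15.2 F [ 0.5 -0.1  0.7] w 48.6 q [ 0.16  0.5   1.43 -0.    1.2   0.21]
```

View pics/w6.png

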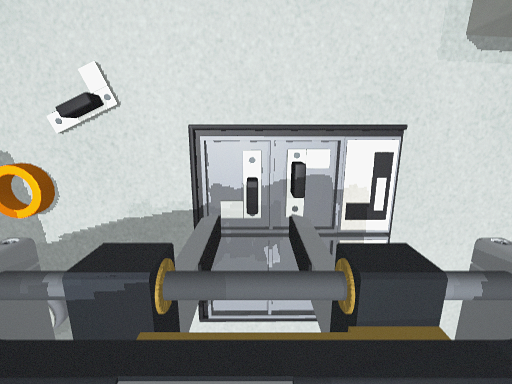

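Both left-hand stops are in the left bin. R1 is next at top-view (180,220). The red look-alike at (130,229) is about 13 cm away from it.

Call:
play_rows(deltas=[[[0, 0, 0, 0.127, 0, 0, 50], [0, 0, 0, 0.127, 0, 0, 50], [0, 0, 0, 0.127, 0, 0, 50], [0, 0, 0, 0.127, 0, 0, 50], [0, 0, 0, 0.127, 0, 0, 50], [0, 0, 0, 0.127, 0, 0, 50], [0, 0, 0, 0.127, 0, 0, 50], [0, 0, 0, 0.127, 0, 0, 50], [0, 0, 0, 0.128, 0, 0, 50], [0, 0, 0, 0, 0, 0, 50]]])

```text
time_s: 16.25
ee_pos: [0.5938, 0.1354, 0.1182]
eef_rot: [-0.209, 1.569, -2.976]
force: [0.4, -0.5, -0.1]
grip_width: 0.0501
```

Call:
play_rows(deltas=[[[0, -18, 14, 0, 0, 0, 50], [1, -27, 21, 0, 0, 0, 50], [1, -27, 21, 0, 0, 0, 50], [1, -27, 21, 0, 0, 0, 50], [1, -27, 21, 0, 0, 0, 50], [1, -18, 14, 0, 0, 0, 50], [1, -12, 9, 0, 0, 0, 50], [0, 0, 0, 0, 0, 0, 50], [0, 0, 0, 0, 0, 0, 50]]])

```text
time_s: 17.15
ee_pos: [0.4248, 0.2358, 0.113]
eef_rot: [2.762, 1.571, -0.001]
force: [-0.6, -0.2, 0.4]
grip_width: 0.0503
```

```bash
python3 - <<'E'
from g import *
from wb import *
from station import viewer
x,y,yaw,s=S["R1"]; goto(x,y,14.5,yaw)
c=viewer.camera("wrist"); cv2.imwrite("pics/w7.png",c["img"][:,:,::-1]); np.savez("w7.npz",**c)
bar(c,254,193)
E
```

```text
turn ax=0.001 rad (q6 end ~ 1.62 / 1.62)  then shift [98.5  0.2 -1.2]
turn ax=-3.140 rad (q6 end ~ -1.52 / 4.77)  then shift [98.5 -0.2  1.2]
pos [424.8 235.8 113. ] psi -68.3 tilt 0.01 deg t 17.15 F [-0.6 -0.2  0.4] w 50.3 q [ 0.43  0.26  1.8  -0.    1.08  1.62]
bar px [254.98200514 195.28534704] z 0.02 centre [423.8 235.   20. ] rect ((423.3512268066406, 234.81710815429688), (38.22913360595703, 10.744438171386719), 21.68896484375)
bar px [254.98200514 195.28534704] z 0.032 centre [426.6 236.2  32. ] rect ((426.1708679199219, 235.96548461914062), (36.545318603515625, 10.271170616149902), 21.688833236694336)
```

View pics/w7.png

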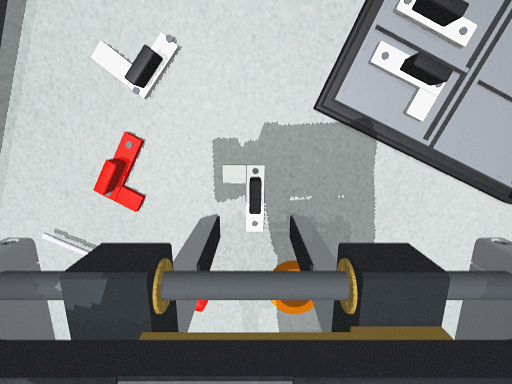

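The silver R1 is at (255,197), with its long arm towards the viewer and short arm to image left, so it is right-hand. The red look-alike is clear at (120,172). I descend.

Call:
play_rows(deltas=[[[20, 0, -1, 0, 0, 0, 50], [20, 0, 0, 0, 0, 0, 50], [20, 0, 0, 0, 0, 0, 40], [20, 0, 0, 0, 0, 0, 30], [13, 0, 0, 0, 0, 0, 24], [5.5, 0, 0, 0, 0, 0, 20], [0, 0, 0, 0, 0, 0, 0], [0, 0, 0, 0, 0, 0, 0], [0, 0, 0, 0, 0, 0, 0], [0, 0, 0, 0, 0, 0, 0]]])

```text
time_s: 18.2
ee_pos: [0.4255, 0.2365, 0.015]
eef_rot: [-3.096, 1.57, 0.422]
force: [-0.9, -0.9, -1.0]
grip_width: 0.0116
```

```bash
python3 - <<'E'
from g import *
x,y=place("Rf",-1,-92.86); goto(x,y,100,-92.86)
E
```

```text
turn ax=-1.144 rad (q6 end ~ 0.03 / 3.22)  then shift [-84.9 247.2 189.6]
turn ax=1.998 rad (q6 end ~ 3.17 / 0.08)  then shift [ -84.9 -247.2 -189.6]
pos [425.5 236.5  15. ] psi -68.4 tilt 0.05 deg t 18.2 F [-0.9 -0.9 -1. ] w 11.6 q [ 0.43  0.42  1.86 -0.    0.86  1.63]
```

Call:
play_rows(deltas=[[[-15, 0, 0, 0, 0, 0, 0], [-22, 0, 0, 0, 0, 0, 0], [-24, 0, 0, 0, 0, 0, 0], [-24, 0, 0, 0, 0, 0, 0], [0, 0, 0, -0.114, 0, 0, 0], [0, 0, 0, -0.114, 0, 0, 0], [0, 0, 0, -0.114, 0, 0, 0], [0, 0, 0, -0.114, 0, 0, 0], [0, 0, 0, -0.114, 0, 0, 0], [0, 0, 0, -0.114, 0, 0, 0]]])

```text
time_s: 19.2
ee_pos: [0.4252, 0.2364, 0.0998]
eef_rot: [2.5, 1.57, 0.424]
force: [0.3, -0.6, -0.8]
grip_width: 0.0116
```

Call:
play_rows(deltas=[[[0, 0, 0, -0.115, 0, 0, 0], [0, 0, 0, -0.115, 0, 0, 0], [0, 0, 0, -0.115, 0, 0, 0], [0, 0, 0, -0.115, 0, 0, 0], [0, 13, 10, 0, 0, 0, 0], [0, 26, 20, 0, 0, 0, 0], [0, 26, 20, 0, 0, 0, 0], [0, 26, 20, 0, 0, 0, 0], [0, 26, 20, 0, 0, 0, 0], [0, 26, 20, 0, 0, 0, 0]]])

```text
time_s: 20.2
ee_pos: [0.5635, 0.1183, 0.0998]
eef_rot: [1.862, 1.57, 0.241]
force: [-0.1, 0.9, -1.2]
grip_width: 0.0116
```

Call:
play_rows(deltas=[[[0, 26, 20, 0, 0, 0, 0], [0, 26, 20, 0, 0, 0, 0], [0, 26, 20, 0, 0, 0, 0], [0, 16, 12, 0, 0, 0, 0], [0, 10, 8, 0, 0, 0, 0], [0, 0, 0, 0, 0, 0, 0], [0, 0, 0, 0, 0, 0, 0]]])

```text
time_s: 20.9
ee_pos: [0.662, 0.0345, 0.0994]
eef_rot: [-1.852, 1.57, 2.81]
force: [0.7, -1.0, -2.3]
grip_width: 0.0118
```

```bash
python3 - <<'E'
from g import *
from station import viewer
import cv2
x,y=place("Rf",-1,-92.86); goto(x,y,25,-92.86)
c=viewer.camera("wrist"); cv2.imwrite("pics/w8.png",cv2.resize(c["img"][130:280,130:390,::-1],None,fx=3,fy=3)); np.savez("w8.npz",**c)
E
```

```text
turn ax=-0.000 rad (q6 end ~ 0.05 / 0.05)  then shift [74.4  0.9 -0.2]
turn ax=3.142 rad (q6 end ~ 3.19 / -3.09)  then shift [74.4 -0.9  0.2]
pos [662.   34.5  99.4] psi -2.9 tilt 0.02 deg t 20.9 F [ 0.7 -1.  -2.3] w 11.8 q [-0.    0.64  1.27  0.    1.23  0.05]
```

View pics/w8.png

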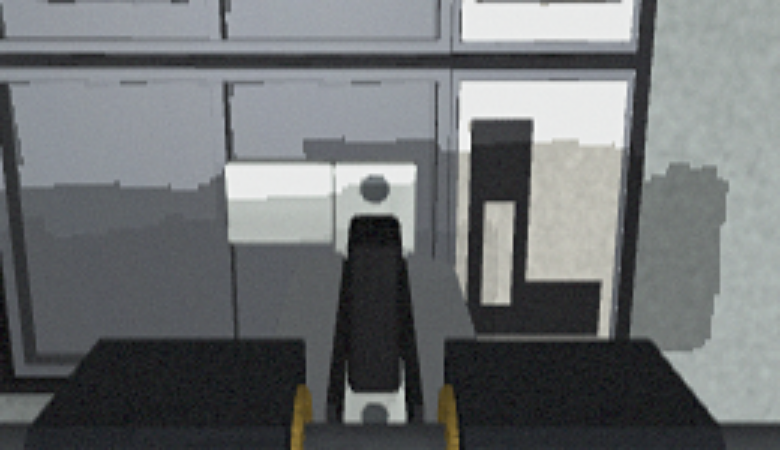

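R1 hangs over the far right bay next to the right-hand tab. I'll check the wall clearances numerically.

```bash
python3 - <<'E'
from h import *
c=dict(np.load("w8.npz"))
B=np.array([[.9988,-.0499],[.0499,.9988]])
for n,u,v,z in (("plate L",226,205,.092),("plate R",415,205,.092),("div",227,115,.02),("wallR in",438,115,.02),("end wall in",330,82,.02),("plate end",330,163,.092)):
    P=toplane(c,(130+u/3,130+v/3),z)[0]*1000
    print(n,np.round(P,1),"bin",np.round(B@(P[:2]-[612.5,29.2]),1))
E
```

```text
plate L [626.7  54.8  92. ] bin [12.9 26.3]
plate R [672.5  52.6  92. ] bin [58.7 26.3]
div [615.1  66.9  20. ] bin [ 0.7 37.7]
wallR in [684.   63.4  20. ] bin [69.8 37.8]
end wall in [649.4  75.9  20. ] bin [34.6 48.5]
plate end [652.5  64.   92. ] bin [38.2 36.7]
```

The plate lies at bin x 12.9–58.7 within the bay's 2–72, and its end is at y=36.7 of 50. I lower it.

Call:
play_rows(deltas=[[[15, 1, 0, 0, 0, 0, 0], [20, 0, 0, 0, 0, 0, 0], [20, 0, 0, 0, 0, 0, 0], [12, 0, 0, 0, 0, 0, 0], [4, 0, 0, 0, 0, 0, 0], [2, 0, 0, 0, 0, 0, 0], [0.5, 0, 0, 0, 0, 0, 0], [0.5, 0, 0, 0, 0, 0, 0], [0.5, 0, 0, 0, 0, 0, 0], [0, 0, 0, 0, 0, 0, 0]]])

```text
time_s: 21.95
ee_pos: [0.6635, 0.0341, 0.0253]
eef_rot: [1.515, 1.57, -0.106]
force: [-0.1, 0.5, -1.7]
grip_width: 0.0116
```

Call:
play_rows(deltas=[[[0.5, 0, 0, 0, 0, 0, 0], [0.5, 0, 0, 0, 0, 0, 0], [0, 0, 0, 0, 0, 0, 0], [0, 0, 0, 0, 0, 0, 0]]])

```text
time_s: 22.35
ee_pos: [0.6635, 0.0341, 0.0247]
eef_rot: [1.487, 1.57, -0.134]
force: [-2.5, -0.8, 5.1]
grip_width: 0.0115
```

Call:
play_rows(deltas=[[[0, 0, 0, 0, 0, 0, 14], [0, 0, 0, 0, 0, 0, 18], [0, 0, 0, 0, 0, 0, 26], [0, 0, 0, 0, 0, 0, 26], [-10, 0, 0, 0, 0, 0, 26], [-20, 0, 0, 0, 0, 0, 30], [-30, 0, 0, 0, 0, 0, 50], [-35, 0, 0, 0, 0, 0, 50], [0, 0, 0, 0, 0, 0, 50]]])

```text
time_s: 23.25
ee_pos: [0.6655, 0.0342, 0.1252]
eef_rot: [1.622, 1.562, 0.001]
force: [0.6, 0.0, 0.4]
grip_width: 0.0487
```

```bash
python3 - <<'E'
from g import *
from station import viewer
import cv2
x,y,yaw,s=S["R2"]; goto(x,y,115,yaw)
c=viewer.camera("wrist"); cv2.imwrite("pics/w9.png",c["img"][:,:,::-1])
E
```

```text
turn ax=0.708 rad (q6 end ~ 0.07 / 0.02)  then shift [  8.8 161.8 401.8]
turn ax=-2.434 rad (q6 end ~ -3.07 / 3.16)  then shift [   8.8 -161.8 -401.8]
pos [665.5  34.2 125.2] psi -2.9 tilt 0.49 deg t 23.25 F [0.6 0.  0.4] w 48.7 q [-0.    0.62  1.25  0.    1.27  0.05]
```

View pics/w9.png

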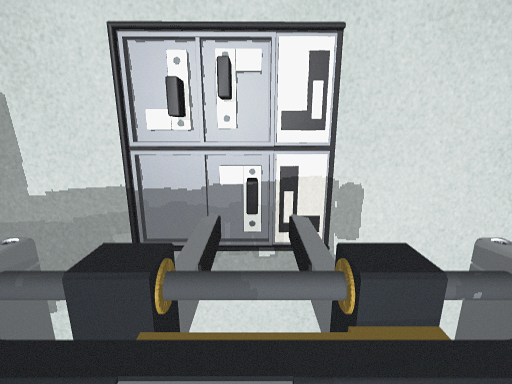

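Three stops are placed. R2 is next at top-view (404,191).

Call:
play_rows(deltas=[[[0, 0, 0, 0.118, 0, 0, 50], [0, 0, 0, 0.118, 0, 0, 50], [0, 0, 0, 0.118, 0, 0, 50], [0, 0, 0, 0.118, 0, 0, 50], [0, 0, 0, 0.118, 0, 0, 50], [0, 0, 0, 0.118, 0, 0, 50], [0, 7, 18, 0, 0, 0, 50], [0, 15, 37, 0, 0, 0, 50], [0, 15, 37, 0, 0, 0, 50], [0, 15, 37, 0, 0, 0, 50]]])

```text
time_s: 24.3
ee_pos: [0.6109, -0.0972, 0.1183]
eef_rot: [-0.91, 1.57, 3.048]
force: [-0.9, -0.1, -0.3]
grip_width: 0.0501
```

Call:
play_rows(deltas=[[[0, 15, 37, 0, 0, 0, 50], [0, 15, 37, 0, 0, 0, 50], [0, 15, 37, 0, 0, 0, 50], [0, 15, 37, 0, 0, 0, 50], [0, 15, 37, 0, 0, 0, 50], [0, 15, 37, 0, 0, 0, 50], [2, 12, 30, 0, 0, 0, 50], [2, 8, 20, 0, 0, 0, 50], [0, 0, 0, 0, 0, 0, 50], [0, 0, 0, 0, 0, 0, 50]]])

```text
time_s: 25.3
ee_pos: [0.5045, -0.3685, 0.1145]
eef_rot: [-1.592, 1.57, 2.363]
force: [0.0, 0.0, -0.6]
grip_width: 0.0501
```

```bash
python3 - <<'E'
from g import *
from wb import *
from station import viewer
x,y,yaw,s=S["R2"]; goto(x,y,14.5,yaw)
c=viewer.camera("wrist"); cv2.imwrite("pics/w10.png",c["img"][:,:,::-1]); np.savez("w10.npz",**c)
bar(c,254,193)
E
```

```text
turn ax=0.000 rad (q6 end ~ 0.07 / 0.07)  then shift [100.    2.2  -1.5]
turn ax=-3.141 rad (q6 end ~ -3.07 / 3.21)  then shift [100.   -2.2   1.5]
pos [ 504.5 -368.5  114.5] psi -43.4 tilt 0.06 deg t 25.3 F [ 0.   0.  -0.6] w 50.1 q [-0.69  0.55  1.39  0.    1.21  0.07]
bar px [255.68341709 194.40452261] z 0.02 centre [ 504.8 -369.4   20. ] rect ((504.03375244140625, -370.0119323730469), (39.533878326416016, 11.791187286376953), 46.40446472167969)
bar px [255.68341709 194.40452261] z 0.032 centre [ 506.8 -367.2   32. ] rect ((506.082763671875, -367.7884216308594), (37.801998138427734, 11.274626731872559), 46.40448760986328)
```

View pics/w10.png

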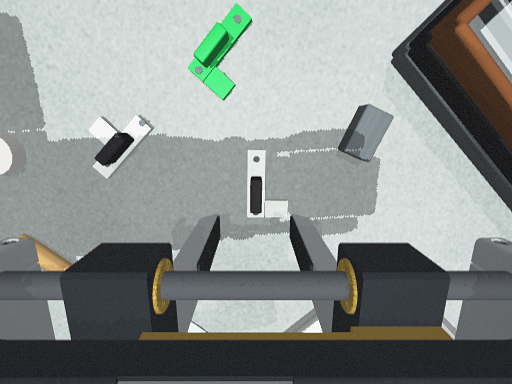

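The silver R2 is at (257,190), with its long arm away and short arm to the right, so it is right-hand. The green look-alike and the T are clear of the gripper. I descend.

Call:
play_rows(deltas=[[[20, 1, -1, 0, 0, 0, 50], [20, 0, 0, 0, 0, 0, 50], [20, 0, 0, 0, 0, 0, 40], [20, 0, 0, 0, 0, 0, 30], [14, 0, 0, 0, 0, 0, 24], [6, 0, 0, 0, 0, 0, 20], [0, 0, 0, 0, 0, 0, 0], [0, 0, 0, 0, 0, 0, 0], [0, 0, 0, 0, 0, 0, 0], [0, 0, 0, 0, 0, 0, 0]]])

```text
time_s: 26.35
ee_pos: [0.507, -0.3686, 0.0156]
eef_rot: [1.656, 1.57, -0.673]
force: [0.4, 0.1, -1.0]
grip_width: 0.0118
```

```bash
python3 - <<'E'
from g import *
x,y=place("Rn",-1,87.14); goto(x,y,100,87.14)
E
```

```text
turn ax=-0.708 rad (q6 end ~ 0.03 / 0.11)  then shift [ -84.6   35.6 -394.5]
turn ax=2.434 rad (q6 end ~ 3.18 / -3.03)  then shift [-84.6 -35.6 394.5]
pos [ 507.  -368.6   15.6] psi -43.4 tilt 0.06 deg t 26.35 F [ 0.4  0.1 -1. ] w 11.8 q [-0.69  0.67  1.44  0.    1.02  0.07]
```

Call:
play_rows(deltas=[[[-15, 0, 0, 0, 0, 0, 0], [-22, 0, 0, 0, 0, 0, 0], [-24, 0, 0, 0, 0, 0, 0], [-24, 0, 0, 0, 0, 0, 0], [0, 0, 0, -0.118, 0, 0, 0], [0, 0, 0, -0.118, 0, 0, 0], [0, 0, 0, -0.118, 0, 0, 0], [0, 0, 0, -0.118, 0, 0, 0], [0, 0, 0, -0.118, 0, 0, 0], [0, 0, 0, -0.118, 0, 0, 0]]])

```text
time_s: 27.35
ee_pos: [0.5069, -0.3685, 0.1014]
eef_rot: [0.92, 1.57, -0.695]
force: [0.4, -0.2, -1.3]
grip_width: 0.0117
```

Call:
play_rows(deltas=[[[0, 2, -20, 0, 0, 0, 0], [0, 3, -35, 0, 0, 0, 0], [0, 3, -35, 0, 0, 0, 0], [0, 3, -35, 0, 0, 0, 0], [0, 3, -35, 0, 0, 0, 0], [0, 3, -35, 0, 0, 0, 0], [0, 3, -35, 0, 0, 0, 0], [0, 3, -35, 0, 0, 0, 0], [0, 3, -35, 0, 0, 0, 0], [0, 3, -35, 0, 0, 0, 0]]])

```text
time_s: 28.35
ee_pos: [0.5523, -0.0329, 0.101]
eef_rot: [1.627, 1.57, 0.004]
force: [0.1, -0.2, -1.2]
grip_width: 0.0116
```

Call:
play_rows(deltas=[[[0, 3, -30, 0, 0, 0, 0], [0, 3, -20, 0, 0, 0, 0], [0, 1, -9, 0, 0, 0, 0], [0, 0, 0, 0, 0, 0, 0], [0, 0, 0, 0, 0, 0, 0]]])

```text
time_s: 28.85
ee_pos: [0.5622, 0.0229, 0.1002]
eef_rot: [0.835, 1.571, -0.787]
force: [0.6, -0.7, -1.3]
grip_width: 0.0117
```

```bash
python3 - <<'E'
from g import *
from station import viewer
import cv2
x,y=place("Rn",-1,87.14); goto(x,y,25.5,87.14)
c=viewer.camera("wrist"); cv2.imwrite("pics/w11.png",cv2.resize(c["img"][130:280,130:390,::-1],None,fx=3,fy=3)); np.savez("w11.npz",**c)
E
```

```text
turn ax=-0.001 rad (q6 end ~ 0.03 / 0.03)  then shift [74.7 -0.1 -0.9]
turn ax=3.141 rad (q6 end ~ 3.17 / -3.12)  then shift [74.7  0.1  0.9]
pos [562.2  22.9 100.2] psi -2.9 tilt 0.01 deg t 28.85 F [ 0.6 -0.7 -1.3] w 11.7 q [-0.02  0.43  1.6  -0.    1.11  0.03]
```

View pics/w11.png

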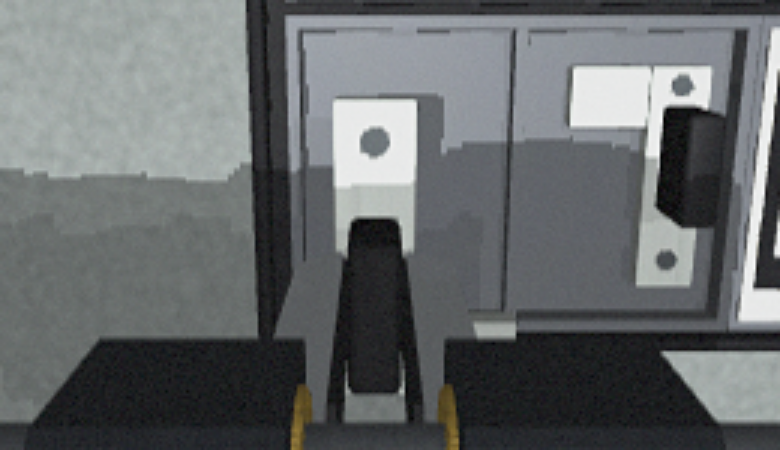

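R2 hangs over the near right bay, clear of the outer wall and the divider. I lower it.

Call:
play_rows(deltas=[[[15, 0, -1, 0, 0, 0, 0], [20, 0, 0, 0, 0, 0, 0], [20, 0, 0, 0, 0, 0, 0], [12, 0, 0, 0, 0, 0, 0], [4, 0, 0, 0, 0, 0, 0], [2, 0, 0, 0, 0, 0, 0], [0.5, 0, 0, 0, 0, 0, 0], [0.5, 0, 0, 0, 0, 0, 0], [0.5, 0, 0, 0, 0, 0, 0], [0, 0, 0, 0, 0, 0, 0]]])

```text
time_s: 29.9
ee_pos: [0.5626, 0.0244, 0.0257]
eef_rot: [1.577, 1.57, -0.044]
force: [-0.1, 0.6, -1.3]
grip_width: 0.0119
```

Call:
play_rows(deltas=[[[0.5, 0, 0, 0, 0, 0, 0], [0.5, 0, 0, 0, 0, 0, 0], [0, 0, 0, 0, 0, 0, 0], [0, 0, 0, 0, 0, 0, 0]]])

```text
time_s: 30.3
ee_pos: [0.5626, 0.0244, 0.0252]
eef_rot: [1.508, 1.57, -0.113]
force: [-3.4, -0.2, 7.9]
grip_width: 0.0117
```

Contact made. I release, rise, and back away so the top camera can see.

Call:
play_rows(deltas=[[[0, 0, 0, 0, 0, 0, 14], [0, 0, 0, 0, 0, 0, 18], [0, 0, 0, 0, 0, 0, 26], [0, 0, 0, 0, 0, 0, 26], [-10, 0, 0, 0, 0, 0, 26], [-20, 0, 0, 0, 0, 0, 30], [-30, 0, 0, 0, 0, 0, 50], [-40, 0, 0, 0, 0, 0, 50], [-20, 0, 0, 0, 0, 0, 50], [0, 0, 15, 0, 0, 0, 50]]])

```text
time_s: 31.3
ee_pos: [0.5631, 0.01, 0.1483]
eef_rot: [1.608, 1.565, -0.011]
force: [0.9, 0.7, -0.6]
grip_width: 0.05
```

Call:
play_rows(deltas=[[[0, 0, 30, 0, 0, 0, 50], [0, 0, 35, 0, 0, 0, 50], [0, 0, 35, 0, 0, 0, 50], [0, 0, 35, 0, 0, 0, 50], [0, 0, 35, 0, 0, 0, 50], [0, 0, 35, 0, 0, 0, 50], [0, 0, 35, 0, 0, 0, 50], [0, 0, 20, 0, 0, 0, 50], [0, 0, 0, 0, 0, 0, 50], [0, 0, 0, 0, 0, 0, 50]]])

```text
time_s: 32.3
ee_pos: [0.5482, -0.2503, 0.1437]
eef_rot: [-2.086, 1.569, 2.575]
force: [-0.1, -0.0, 0.2]
grip_width: 0.0503
```

```bash
python3 - <<'E'
from h import *
from station import viewer,ctrl
c=viewer.camera("top"); im=c["img"][:,:,::-1]
cv2.imwrite("pics/tf.png",cv2.resize(im[60:260,90:430],None,fx=2.3,fy=2.3))
cv2.imwrite("pics/tz.png",cv2.resize(im[92:192,188:292],None,fx=5.5,fy=5.5,interpolation=cv2.INTER_CUBIC))
c2=viewer.camera("side"); cv2.imwrite("pics/sz.png",cv2.resize(c2["img"][140:225,245:365,::-1],None,fx=6,fy=6,interpolation=cv2.INTER_CUBIC))
stops(c,[(128,187),(354,218)])
o=ctrl.get_obs(); print(o["time_s"],o["ee_pos"],np.round(o["force"],1))
E
```

```text
(128, 187) bar [502.7 379.5] plate (array([513.1, 398.6]), array([60.8, 61.4]), 73.3) barrect (array([502.3, 379.9]), array([19.3, 36. ]), 73.7)
(354, 218) bar [ 466.7 -184.5] plate (array([ 467.9, -187.6]), array([19.4, 89.9]), 57.8) barrect (array([ 466.7, -185.8]), array([19.1, 89.1]), 58.1)
32.4 [ 0.54861059 -0.24947337  0.1441702 ] [ 0.2 -0.1  0.7]
```

View pics/tf.png

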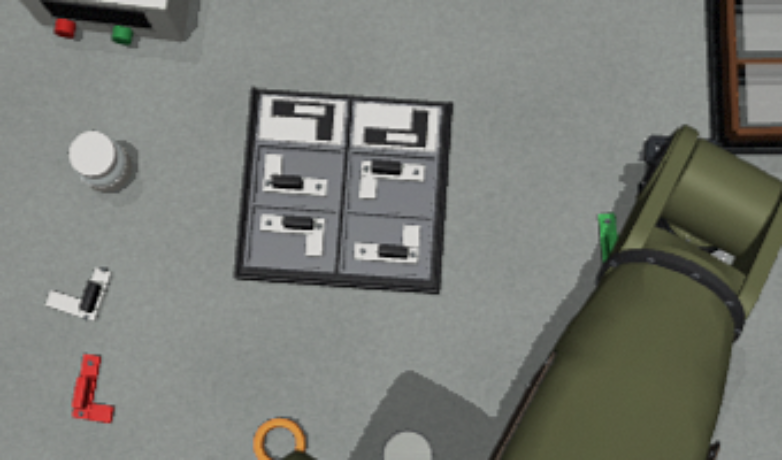

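View pics/tz.png

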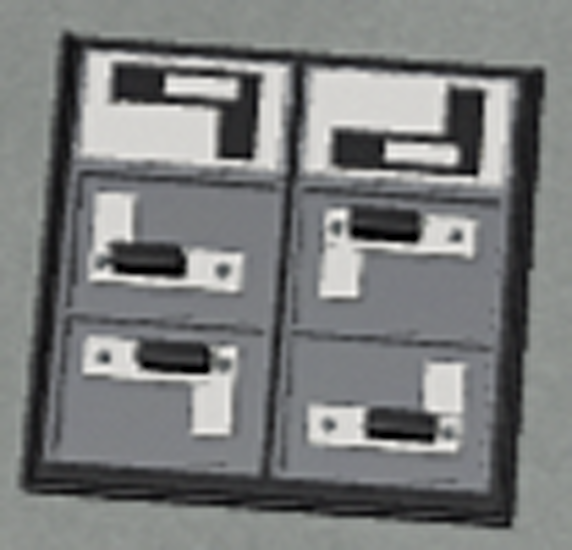

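View pics/sz.png

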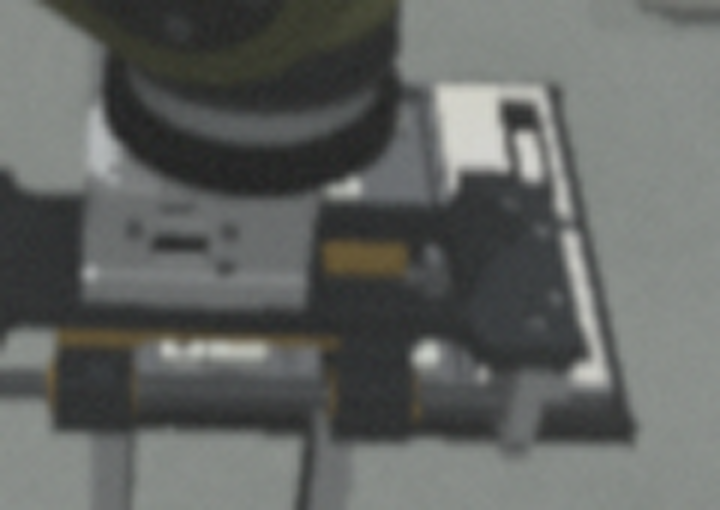

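All four stops lie flat, one per bay, with matching hands, and the equal-armed stop is unmoved (bar again at 502.7, 379.5). The T is hidden under the arm in this view, but the gripper never came near it. Handing in.

```bash
python3 -c "
from station import hand_in
print(hand_in())"
```

```text
the job is handed in; nothing more can be done
None
```

I packed the caddy and handed the job in at about 32 s of the 93 s allowed. The two left-hand stops are in the bin with the left-hand tab, and the two right-hand stops are in the bin with the right-hand tab. Each stop was lowered until it touched the bay floor (5–8 N) before I released it.

**Last checks:**
- **Packing:** the final top view shows one stop per bay, lying flat with the grip bar up and clear of the walls, with every hand matching its tab.
- **Equal-armed stop:** its bar measured the same spot as at the start (502.7, 379.5 mm), so it did not move.
- **Look-alikes:** the red and green ones were never touched. The green one is partly behind the arm in the last picture.

**Checks that failed:**
- **T-shaped stop:** it was hidden under the arm in the final top view, so its last measurement is meaningless. It was still lying there in the wrist picture before the last grasp, and the gripper stayed away from it.
- **Side view:** the gripper blocked the final side picture, so it confirmed nothing about the packing.

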